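# Switch on and tare the silversmith's scale

### The job

Get the round-pan scale ready for weighing silver in the dish that stands on it: press its round power key, the leftmost of its row as the robot sees it, and let it up again, then zero the scale with the long tare key at the right end of the same row. Press each key gently, most of the way down, with the fingertips, and finish clear of everything with both keys up. Do not touch the pan, the dish or the other scale, do not press the two square keys, and leave everything else on the bench where it is; nothing is to be gripped or lifted.

Things in the scene. Friction and masses are not known exactly. Their poses are not given: they have to be found in the camera images.
- balance: The round-pan scale, fixed: a low white housing 220 mm deep (x) by 200 mm wide (y). Origin: centre of its underside; +x points away from the robot, +y to the robot's left. Its front lip, 40 mm high, bears a row of four black keys at x = -85 mm, tops level at 49 mm. From x = -54 mm a display slopes up to the rear housing, 53 mm high, with the pan on top.
- pan: The round steel pan of that scale, 120 mm across, its top 65 mm above the bench; its origin is 12 mm below the centre of its top, at x = +35 mm, y = 0 of the scale. Not to be touched.
- dish: A loose round aluminium weighing dish, 100 mm across its rim, 26 mm tall, empty, standing on the pan (its rim 91 mm above the bench). Origin: centre of its underside. Not to be touched.
- power_key_top (a point): Centre of the top face of the power key of the round-pan scale: a round key 20 mm across, the leftmost key of its row seen from the robot, and the only round one on it; at y = +72 mm of the scale. It moves down with the key.
- power_key (a joint): The power key. It springs back up: about 1 N starts it moving, then 1 N more for each mm, 8 N at its stop; the scale counts it as pressed from 2.5 mm down (3.5 N). Joint value: how far the key is pressed down, 0 (up) to 0.007 m (at its stop).
- tare_key_top (a point): Centre of the top face of the tare key of the round-pan scale: a long key, 46 mm along the row and 18 mm across it, the rightmost of its row seen from the robot; at y = -58 mm of the scale. It moves down with the key.
- tare_key (a joint): The tare key. It springs back up: about 1 N starts it moving, then 1 N more for each mm, 8 N at its stop; the scale counts it as pressed from 2.5 mm down (3.5 N). Joint value: how far the key is pressed down, 0 (up) to 0.007 m (at its stop).
- unit_key (a joint): The square key (18 mm) second from the left on the round-pan scale, at y = +30 mm, with the same spring. Not to be pressed. Joint value: how far the key is pressed down, 0 (up) to 0.007 m (at its stop).
- print_key (a joint): The square key (18 mm) third from the left on the round-pan scale, at y = -2 mm, with the same spring. Not to be pressed. Joint value: how far the key is pressed down, 0 (up) to 0.007 m (at its stop).
- bench_scale: The other scale, fixed where it stands: grey, the same outside size (220 x 200 mm), with a square-cornered steel platform (126 x 196 mm, its top 63 mm above the bench) and a row of three keys of its own. The two scales stand side by side, either one on the left. Origin: centre of its underside. Not to be touched.
- beaker: A plain steel beaker, tapered, 76 mm across the rim, 80 mm tall, standing on the square platform of the bench scale. Origin: centre of its underside. Leave alone.
- weight: A brass calibration weight, 29 mm across, 46 mm tall with a small knob, standing straight ahead of the robot, in front of the gap between the two scales. Origin: centre of its underside. Leave alone.
- jar: A glass jar with a black cap, 52 mm across, 62 mm tall, standing between the two scales, beyond the tray. Origin: centre of its underside. Leave alone.
- blank_tray: A low wooden tray of metal blanks, 110 x 75 x 16 mm, lying between the two scales. Origin: centre of its underside. Leave alone.
- hammer: A hammer, 260 mm long, lying across the front of the bench on the robot's left. Origin: under its middle. Leave alone.
- mallet: A mallet with a wooden handle and a white plastic head, about 265 mm long and 40 mm high, lying across the front of the bench on the robot's right. Origin: under its handle, 95 mm from the head's centre. Leave alone.
- dapping_block: A steel cube of 50 mm with round hollows in its faces, on the robot's right, outside the scales. Origin: centre of its underside. Leave alone.
- pliers: Pliers, about 145 mm long and 14 mm high, lying flat on the robot's left, outside the scales. Origin: under the joint. Leave alone.

How it is judged:
By the outcome, as a careful person would: the job done as asked, in the order asked, and still so for the second after the job is handed in, with the robot touching nothing.
It also fails if it takes over 42 s, if anything falls off the work surface, if the arm or the gripper's body presses on something with over 40 N, if the wrist force passes 120 N, or if a joint passes its speed limit or range.

### The arm

A 6-joint arm with a two-finger parallel gripper is mounted at the origin on the work surface. World frame = base frame: x ahead of the robot, y to its left, z up, the work surface at z = 0. Lengths are in m, angles in degrees, forces in N, time in s.
With the tool pointing down it reaches from about 0.3 to 0.75 m from the base axis. Payload 8.5 kg.
Tool frame: the origin (TCP) lies midway between the tips of the shut fingers; the grasp point (between the pads) lies 19 mm behind it; z points along the fingers, y is the line along which they close (so a half turn about z gives the same grasp; the last joint's range is limited). The gripper opens to 88 mm and grips with 3 to 60 N. Pads are 18 mm wide; open, the fingers measure 123 mm over their backs; the gripper's body (75 mm by 187 mm) begins 45 mm behind the grasp point.
Start: joints at [-87.565, 21.807, 74.336, -0, 83.858, -12.336], TCP at [0.14, -0.532, 0.239] pointing down, gripper open.
Joint ranges: [-178.18, 178.18], [-50.72, 133.34], [12.68, 142.11], [-81.47, 261.47], [9.98, 163.14], [-165.26, 165.26]. Speed limits (degrees/s): [136.94, 136.94, 180, 180, 180, 180].

### API

Orientations are given as [roll, pitch, yaw] about the fixed x, y, z axes, in that order (R = Rz(yaw) Ry(pitch) Rx(roll)).
In Python, from bench import ctrl gives the robot as it stands.
- The arm moves only by the tool carry_out, never from a script. Its argument "targets" is a list that holds one entry, the list of rows, each a list of 7 numbers: the shift along the tool's x, y, z in cm, then the turn, a rotation vector about the tool's x, y, z in degrees, then the gripper's target within -1 to 1 (fully open at 1, half-way at 0, shut at -1). In form: [[[x, y, z, ax, ay, az, fingers], ...]]. A call has 1 to 20 rows; each row is the pose to reach, as a shift and turn from the pose commanded when the call began, along the tool's axes at that moment; what a row does not reach only later rows make up. A row lasts 1/12 s, in which the tool goes at most 41.7 mm and 7.16 degrees, less where a joint would pass 70% of its speed; a pose out of reach is approached as far as the arm can. A call with a gripper value outside its range is refused whole. The fingers move at their own pace and stop on an object; the grip force is fixed at half the most. Time passes only in rows, so rows that repeat a pose let the fingers close. It gives the time, the measured TCP pose, the force, the opening and the grip force at its end, in the units of the state.
- ctrl.get_state(): the state, without advancing time (a new reading comes with each control period).
- ctrl.get_image(name): name is "scene" or "side" or "wrist"; returns the picture (384x512x3 uint8, red, green, blue); there is no depth.
- ctrl.get_calibration(name): a dict with "fov_y" (degrees; the focal length in pixels is half the picture's height over the tangent of half this angle, whatever the lens; pixels are square), "cx", "cy" (the principal point, pixels), "dist_coeffs" ([k1, k2, p1, p2, k3] as OpenCV has them; the pictures are not rectified), "rvec" (rotation vector, rad) and "tvec" (3), from world to camera coordinates, as OpenCV has them; the wrist camera has in their place "T_tool_cam" (4x4, takes a point from camera to tool coordinates, whose origin is the TCP and whose axes are the flange's). Camera axes: x right, y down, z forward; pixel columns grow to the right and rows downward; lengths in m; the calibration is good to about 2 mm. A picture is of the moment at which its call begins: read the wrist's pose just before it. get_calibration takes no time and is no camera call.
- ctrl.hand_in(): hands the job in; it is judged then, once.
Trained networks look in the newest picture that a camera, given by its name, has taken for a name from the list of things; names that differ only in an ending like _2 or _b are one class to them, and where a whole thing is asked for, a point or a joint stands for the part that bears it (a point fixed in the world has none). Each returns a list of dicts, best first, with "p" (0 to 1); they miss things now and then, are a little off and sometimes report something else, mostly with a low value. They report only what shows in the picture. A call takes as long as a camera call.
- ctrl.find_in(camera, query): "location" ([column, row] in pixels, amid what is visible of it).
- ctrl.landmark_of(camera, query): "location" ([column, row] in pixels: a listed point, or the origin of a listed thing).
The state is a dict: "t": time; "qpos": joint angles; "dq": joint speeds; "tau": joint torques, N m; "position": TCP position; "tool_rot": TCP orientation; "wrist_force": force on the tool from outside, world axes, zero at the start; "wrist_torque": the same for the moment, N m; "grip_width": finger opening in m; "grip_force": force on a finger pad.
Only numpy, scipy, OpenCV 4.12 (cv2) and the standard library are available. Lean on these libraries where they do the work, as an engineer would, in place of code of your own. Each camera call takes 0.05 s, during which the arm holds its last target. There are 200 camera calls.

## Working session

There is one attempt and no reset: what is moved stays moved. The work goes in short steps, Python scripts to look and compute and a tool call to move; the robot and the scene stay as the last step left them, time stands still between calls to the robot, and variables do not carry over. Pictures are saved under pics/ and viewed, at most 10 in all, crops included, and the job is handed in when it is done.

Besides the shell and the picture viewer there is one more tool, called as name(argument=value, ...), one argument or row to a line, values as JSON. carry_out: Moves the arm, as the interface text tells. Its arguments: {"type":"object","properties":{"targets":{"type":"array","items":{"type":"array","items":{"type":"array","items":{"type":"number"}}}}},"required":["targets"]}

```bash
mkdir -p pics
cat > h.py <<'E'
import numpy as np, cv2
from bench import ctrl
from scipy.spatial.transform import Rotation as R
def cam(name):
    c=ctrl.get_calibration(name); f=192/np.tan(np.radians(c["fov_y"]/2))
    K=np.array([[f,0,c["cx"]],[0,f,c["cy"]],[0,0,1.]]); d=np.array(c["dist_coeffs"],float)
    if "rvec" in c:
        Rm=cv2.Rodrigues(np.array(c["rvec"],float))[0]; t=np.array(c["tvec"],float)
    else:
        s=ctrl.get_state(); T=np.eye(4); T[:3,:3]=R.from_euler("xyz",s["tool_rot"],degrees=True).as_matrix(); T[:3,3]=s["position"]
        W=np.linalg.inv(T@np.array(c["T_tool_cam"])); Rm,t=W[:3,:3],W[:3,3]
    return K,d,Rm,t
def at_z(cm,px,z):
    K,d,Rm,t=cm
    u=cv2.undistortPoints(np.array([[px]],float),K,d)[0,0]
    o=-Rm.T@t; r=Rm.T@np.array([u[0],u[1],1]); return o+r*(z-o[2])/r[2]
def proj(cm,p):
    K,d,Rm,t=cm
    return cv2.projectPoints(np.array(p,float).reshape(-1,3),cv2.Rodrigues(Rm)[0],t,K,d)[0][:,0]
def save(n,im): cv2.imwrite("pics/"+n,im[:,:,::-1])
E
python3 - <<'E'
from h import *
print(ctrl.get_state())
ims=[]
for n in("scene","side"):
    cm=cam(n); im=ctrl.get_image(n); save(n+"0.png",im)
    print(n,-cm[2].T@cm[3])
    for q,z in(("power_key_top",.049),("tare_key_top",.049),("balance",0),("pan",.053),("dish",.065),("bench_scale",0),("weight",0),("jar",0),("hammer",0),("mallet",0)):
        for r in ctrl.landmark_of(n,q)[:2]: print(q,round(r["p"],2),np.round(r["location"],1),at_z(cm,r["location"],z).round(4))
E
```

```text
{'t': 0.0, 'qpos': array([-8.75637010e+01,  2.18406320e+01,  7.43829475e+01, -7.40911041e-05,
        8.38565350e+01, -1.23360660e+01]), 'dq': array([ 0.02310249,  0.01349647,  0.03255569,  0.02143955, -0.06090795,
       -0.05280964]), 'tau': array([ 3.66055474e-04, -4.37934208e+01, -2.24559224e+01,  7.13721011e-02,
        3.52543406e-02, -1.13534816e-04]), 'position': array([ 0.14022197, -0.53155189,  0.23815175]), 'tool_rot': array([-1.79921720e+02, -1.70441140e-02,  1.47723614e+01]), 'wrist_force': array([ 1.22415752, -0.67620962, -0.2946751 ]), 'wrist_torque': array([ 0.0105763 , -0.01491299, -0.02486609]), 'grip_force': 0.0, 'grip_width': 0.08802584028948826}
scene [ 0.96978256 -0.69257339  1.31044073]
power_key_top 0.52 [304.2 227.9] [ 0.7024 -0.0307  0.049 ]
power_key_top 0.44 [208.7 225.7] [ 0.4675 -0.177   0.049 ]
tare_key_top 0.47 [193.3 262.5] [ 0.5011 -0.2958  0.049 ]
balance 0.77 [233.4 259.9] [ 0.5747 -0.2091 -0.    ]
balance 0.54 [320.4 154.2] [0.596  0.2656 0.    ]
pan 0.84 [242.6 256.8] [ 0.6066 -0.2066  0.053 ]
dish 0.91 [241.4 258.6] [ 0.6104 -0.2176  0.065 ]
ben
[... 316 characters left out ...]
195215  0.5675027   0.55655885]
power_key_top 0.5 [327.9 194.6] [ 0.4756 -0.1847  0.049 ]
tare_key_top 0.73 [156.1 228.4] [0.6685 0.2635 0.049 ]
tare_key_top 0.4 [347.5 179.4] [ 0.4953 -0.3066  0.049 ]
balance 0.61 [309.6 197.5] [ 0.5589 -0.2017 -0.    ]
pan 0.6 [299.4 174.5] [ 0.6211 -0.2201  0.053 ]
dish 0.72 [300.9 172.8] [ 0.6092 -0.2139  0.065 ]
dish 0.61 [301.1 174.8] [ 0.5988 -0.2035  0.065 ]
bench_scale 0.62 [177.4 257.4] [0.5858 0.2579 0.    ]
weight 0.51 [298.2 239.7] [ 0.4294 -0.0101  0.    ]
weight 0.18 [152.6 230.9] [0.7373 0.2473 0.    ]
jar 0.78 [232.1 201.2] [ 0.7131 -0.0134  0.    ]
jar 0.6 [155.7 231.2] [0.7299 0.2416 0.    ]
hammer 0.76 [234.3 313. ] [0.346  0.2682 0.    ]
```

Run:
```python
import cv2
a=cv2.imread("pics/scene0.png")[130:330,110:310]; b=cv2.imread("pics/side0.png")[120:280,250:410]
cv2.imwrite("pics/both.png",cv2.hconcat([cv2.resize(a,(400,400),interpolation=2),cv2.resize(b,(400,400),interpolation=2)]))
```

```text
(no output)
```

View pics/both.png

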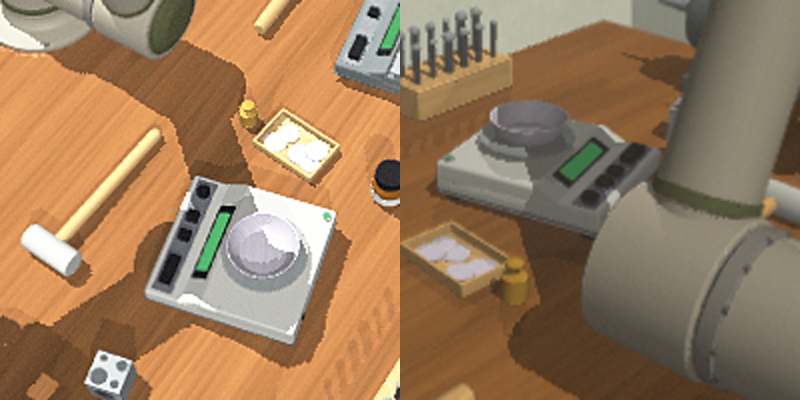

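carry_out(
  targets=[
    [[5,-3,0,0,0,0,-1],[8,-4.5,0,0,0,0,-1],[11,-6,0,0,0,0,-1],[14,-8,0,0,0,0,-1],[17,-9.5,0,0,0,0,-1],[20,-11,0,0,0,0,-1],[23,-13,0,0,0,0,-1],[26,-14.5,0,0,0,0,-1],[29,-16,0,0,0,0,-1],[32,-18,0,0,0,0,-1],[34,-19,0,0,0,0,-1],[36,-20,0,0,0,0,-1],[37,-20.5,0,0,0,0,-1],[37.5,-21,0,0,0,0,-1],[37.5,-21,0,0,0,0,-1],[37.5,-21,0,0,0,0,-1]],
  ],
)

```text
t: 2.43
position: [0.4488, -0.2335, 0.2387]
tool_rot: [180.0, 0.0, 14.8]
wrist_force: [0.1, 0.1, 1.0]
grip_width: 0.0004
grip_force: 0.0
```

Run:
```python
from h import *
s=ctrl.get_state();print(s["t"],s["position"],s["tool_rot"],s["grip_width"],s["wrist_force"])
cm=cam("wrist"); im=ctrl.get_image("wrist"); save("w1.png",im)
for q,z in(("power_key_top",.049),("tare_key_top",.049),("unit_key",.049),("print_key",.049),("balance",0),("pan",.053),("dish",.065)):
    for r in ctrl.landmark_of("wrist",q)[:2]: print(q,round(r["p"],2),np.round(r["location"],1),at_z(cm,r["location"],z).round(4))
```

```text
2.4333 [ 0.44883633 -0.2335378   0.23872731] [1.79997480e+02 1.82802373e-02 1.47594553e+01] 0.0004414565398910977 [0.10361866 0.05547067 0.95361026]
power_key_top 0.9 [192.5 131.4] [ 0.4718 -0.1676  0.049 ]
tare_key_top 0.96 [327.9 128.3] [ 0.508  -0.2936  0.049 ]Traceback (most recent call last):
  File "<stdin>", line 5, in <module>
ValueError: it knows: balance, beaker, bench_scale, blank_tray, dapping_block, dish, hammer, jar, mallet, pan, pliers, power_key_top, tare_key_top, weight
```

View pics/w1.png

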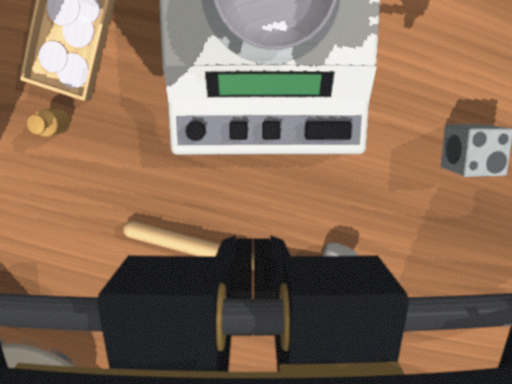

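carry_out(
  targets=[
    [[1,-2,1,0,0,0,-1],[2.5,-4,3,0,0,0,-1],[3.9,-5.6,5,0,0,0,-1],[3.9,-5.6,7.5,0,0,0,-1],[3.9,-5.6,10,0,0,0,-1],[3.9,-5.6,12,0,0,0,-1],[3.9,-5.6,14,0,0,0,-1],[3.9,-5.6,15,0,0,0,-1],[3.9,-5.6,15.9,0,0,0,-1],[3.9,-5.6,15.9,0,0,0,-1],[3.9,-5.6,15.9,0,0,0,-1]],
  ],
)

```text
t: 3.5
position: [0.4727, -0.1695, 0.0799]
tool_rot: [180.0, -0.0, 14.7]
wrist_force: [-0.1, -0.5, -0.0]
grip_width: 0.0002
grip_force: 0.0
```

Run:
```python
from h import *
s=ctrl.get_state();print(s["t"],s["position"],s["tool_rot"],s["wrist_force"])
im=None
for n in("wrist","scene"):
    cm=cam(n); i=ctrl.get_image(n)
    for q in("power_key_top","tare_key_top"):
        for r in ctrl.landmark_of(n,q)[:2]: print(n,q,round(r["p"],2),np.round(r["location"],1),at_z(cm,r["location"],.049).round(4))
    tip=s["position"]; print("tcp px",proj(cm,tip))
    i=i.copy() 
    if n=="scene": i=cv2.resize(i[170:300,140:290],(450,390),interpolation=2)[:384]
    else: i=i[:,80:430]
    im=i if im is None else cv2.hconcat([im,i])
save("w2.png",im)
```

```text
3.5 [ 0.47269272 -0.16950151  0.07994438] [ 1.79996774e+02 -1.98085246e-03  1.47336776e+01] [-0.11363759 -0.53035033 -0.03919016]
wrist power_key_top 0.95 [250.7 233.1] [ 0.471  -0.1692  0.049 ]
wrist tare_key_top 0.61 [252.3 230. ] [ 0.473  -0.1696  0.049 ]
tcp px [[251.77160649 255.15738888]]
scene power_key_top 0.4 [210.8 224.9] [ 0.4711 -0.1715  0.049 ]
scene power_key_top 0.27 [318.2 153.3] [0.6023 0.229  0.049 ]
scene tare_key_top 0.62 [192.5 261.1] [ 0.4967 -0.2936  0.049 ]
tcp px [[210.85157036 219.34221669]]
```

View pics/w2.png

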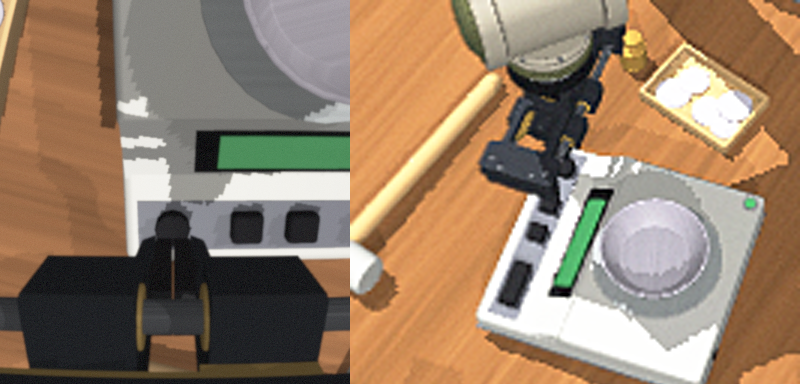

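carry_out(
  targets=[
    [[0.2,0,1,0,0,0,-1],[0.2,0,2,0,0,0,-1],[0.2,0,2.6,0,0,0,-1],[0.2,0,2.9,0,0,0,-1],[0.2,0,3.0,0,0,0,-1],[0.2,0,3.1,0,0,0,-1],[0.2,0,3.2,0,0,0,-1],[0.2,0,3.3,0,0,0,-1],[0.2,0,3.4,0,0,0,-1],[0.2,0,3.4,0,0,0,-1],[0.2,0,3.4,0,0,0,-1],[0.2,0,3.4,0,0,0,-1]],
  ],
)

```text
t: 4.8
position: [0.4747, -0.1685, 0.0459]
tool_rot: [180.0, -0.0, 14.8]
wrist_force: [-1.5, 1.8, 4.0]
grip_width: 0.0001
grip_force: 2.2
```

carry_out(
  targets=[
    [[0,0,0.1,0,0,0,-1],[0,0,0.2,0,0,0,-1],[0,0,0.2,0,0,0,-1],[0,0,0.2,0,0,0,-1],[0,0,0.2,0,0,0,-1]],
  ],
)

```text
t: 5.22
position: [0.4747, -0.1685, 0.0439]
tool_rot: [180.0, -0.0, 14.8]
wrist_force: [-2.1, 2.4, 6.2]
grip_width: 0.0004
grip_force: 3.2
```

carry_out(
  targets=[
    [[0,0,-0.3,0,0,0,-1],[0,0,-1,0,0,0,-1],[0,0,-2.5,0,0,0,-1],[0,0,-3.6,0,0,0,-1],[0,0,-3.6,0,0,0,-1],[0,2,-3.6,0,0,0,-1],[0,4.5,-3.6,0,0,0,-1],[0,7,-3.6,0,0,0,-1],[0,9.5,-3.6,0,0,0,-1],[0,11.5,-3.6,0,0,0,-1],[0,12.5,-3.6,0,0,0,-1],[0,13,-3.6,0,0,0,-1],[0,13,-3.6,0,0,0,-1],[0,13,-3.6,0,0,0,-1]],
  ],
)

```text
t: 6.38
position: [0.5075, -0.2934, 0.0794]
tool_rot: [-179.9, 0.0, 14.8]
wrist_force: [-0.7, -0.1, -0.2]
grip_width: 0.0005
grip_force: 0.0
```

Run:
```python
from h import *
s=ctrl.get_state();print(s["t"],s["position"],s["tool_rot"],s["wrist_force"])
cm=cam("wrist"); i=ctrl.get_image("wrist"); save("w3.png",i)
for q in("power_key_top","tare_key_top"):
    for r in ctrl.landmark_of("wrist",q)[:2]: print(q,round(r["p"],2),np.round(r["location"],1),at_z(cm,r["location"],.049).round(4))
```

```text
6.3833 [ 0.50753664 -0.29335938  0.07944102] [-1.79948995e+02  2.62107971e-02  1.47909591e+01] [-0.73223053 -0.08890868 -0.23182847]
power_key_top 0.74 [ 27.6 235.6] [ 0.4705 -0.1686  0.049 ]
tare_key_top 0.63 [256.3 232.2] [ 0.5073 -0.2959  0.049 ]
```

View pics/w3.png

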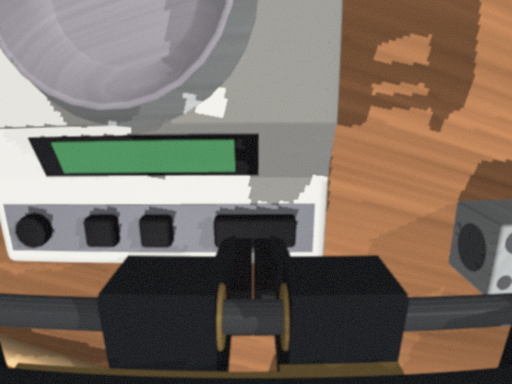

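carry_out(
  targets=[
    [[0.1,0.2,1,0,0,0,-1],[0.1,0.2,2,0,0,0,-1],[0.1,0.2,2.6,0,0,0,-1],[0.1,0.2,2.9,0,0,0,-1],[0.1,0.2,3.0,0,0,0,-1],[0.1,0.2,3.1,0,0,0,-1],[0.1,0.2,3.2,0,0,0,-1],[0.1,0.2,3.3,0,0,0,-1],[0.1,0.2,3.4,0,0,0,-1],[0.1,0.2,3.4,0,0,0,-1],[0.1,0.2,3.4,0,0,0,-1],[0.1,0.2,3.4,0,0,0,-1]],
  ],
)

```text
t: 7.53
position: [0.5093, -0.2959, 0.046]
tool_rot: [180.0, -0.0, 14.8]
wrist_force: [-1.8, 1.8, 4.0]
grip_width: 0.0009
grip_force: 2.2
```

carry_out(
  targets=[
    [[0,0,0.1,0,0,0,-1],[0,0,0.2,0,0,0,-1],[0,0,0.2,0,0,0,-1],[0,0,0.2,0,0,0,-1],[0,0,0.2,0,0,0,-1]],
  ],
)

```text
t: 7.95
position: [0.5093, -0.2959, 0.044]
tool_rot: [180.0, -0.0, 14.8]
wrist_force: [-1.4, 2.7, 6.1]
grip_width: 0.0
grip_force: 3.1
```

carry_out(
  targets=[
    [[0,0,-0.3,0,0,0,-1],[0,0,-1,0,0,0,-1],[0,0,-3,0,0,0,-1],[0,0,-6,0,0,0,-1],[-1,0,-9,0,0,0,-1],[-2,0,-12,0,0,0,-1],[-3,0,-15,0,0,0,-1],[-3.5,0,-18,0,0,0,-1],[-4,0,-20,0,0,0,-1],[-4,0,-20,0,0,0,-1],[-4,0,-20,0,0,0,-1],[-4,0,-20,0,0,0,-1]],
  ],
)

```text
t: 8.95
position: [0.4704, -0.3059, 0.2425]
tool_rot: [-179.9, 0.1, 14.8]
wrist_force: [-0.4, 0.5, 0.1]
grip_width: 0.0008
grip_force: 0.0
```

Run:
```python
from h import *
s=ctrl.get_state();print(s["t"],s["position"],s["wrist_force"])
save("w4.png",ctrl.get_image("wrist"))
```

```text
8.95 [ 0.4704182  -0.30586532  0.24252331] [-0.36197048  0.48450783  0.09377071]
```

View pics/w4.png

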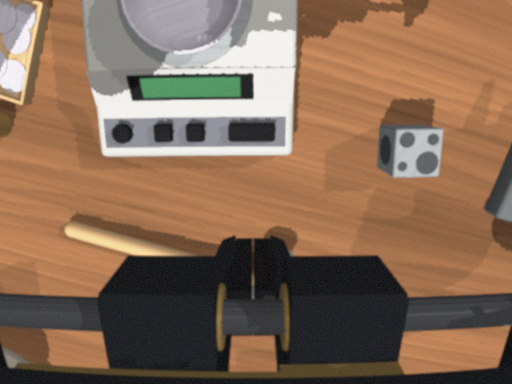

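The power key (122,132) and tare key (252,131) are both up. The dish is in place and the arm is clear.

```bash
python3 -c "
from bench import ctrl
print(ctrl.hand_in())"
```

```text
the job is handed in; nothing more can be done
None
```

I pressed the power key and then the tare key, each about 5 mm down (about 6 N) and let up again, and handed the job in at about 9 s with the arm clear and nothing else touched.

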